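Centre the footed jar on the kitchen scale and zero it

ROBOT

A 6-joint arm with a two-finger parallel gripper is mounted at the origin on the work surface. World frame = base frame: x ahead of the robot, y to its left, z up, the work surface at z = 0. Lengths are in m, angles in rad, forces in N, time in s.
With the tool pointing down it reaches from about 0.15 to 0.775 m from the base axis. Payload 6.1 kg.
Tool frame: the origin (TCP) lies midway between the tips of the shut fingers; the grasp point (between the pads) lies 19 mm behind it (r.hold_point_z is the distance from the TCP to the grasp point, in m); z points along the fingers, y is the line along which they close (so a half turn about z gives the same grasp; the last joint's range is limited). The gripper opens to 85 mm and grips with 20 to 120 N. Pads are 22 mm wide; open, the fingers measure 114 mm over their backs; the gripper's body (76 mm by 85 mm) begins 54 mm behind the grasp point. The pads swing forward as they close: fully open they stand 13 mm farther back than shut.
Start: joints at [-1.228, 0.126, -0.04, 1.405, 0, 1.571], TCP at [0.176, -0.494, 0.21] pointing down, gripper open.
Joint ranges: [-2.72, 2.72], [-0.95, 1.95], [-1.27, 1.35], [-1.78, 2.02], [-1.46, 1.47], [-3.14, 3.14]. Speed limits (rad/s): [2.39, 2.39, 3.01, 3.14, 3.14, 3.14].

INTERFACE

Orientations are given as a unit quaternion [w, x, y, z].
In Python, from plant import r gives the robot as it stands.
- The arm moves only by the tool step_arm, never from a script. Its argument "rows" is one flat list of numbers, 7 for each row, row after row: the shift along the tool's x, y, z in m, then the turn, a rotation vector about the tool's x, y, z in degrees, then the closure in counts, from 0 (fully open) to 255 (shut). In form: [dx, dy, dz, ax, ay, az, fingers, dx, dy, dz, ax, ay, az, fingers, ...]. A call has 1 to 20 rows; each row is the pose to reach, as a shift and turn from the pose commanded when the call began, along the tool's axes at that moment; what a row does not reach only later rows make up. A row lasts 1/8 s, in which the tool goes at most 62.5 mm and 10.7 degrees, less where a joint would pass 70% of its speed; a pose out of reach is approached as far as the arm can. A call with a gripper value outside its range is refused whole. The fingers move at their own pace and stop on an object; "squeeze" is the grip in N (left out, the last holds). Time passes only in rows, so rows that repeat a pose let the fingers close. It gives the time, the measured TCP pose, the force, the opening and the grip force at its end, in the units of the state.
- r.get_state(): the state, without advancing time (a new reading comes with each control period).
- r.camera(name): name is "side" or "top" or "wrist"; returns a dict with "image" (400x640x3 uint8, red, green, blue), "z_map" (400x640 float32, m along the optical axis (not along the pixel's ray), 0 where there is no reading), "fx", "fy", "cx", "cy" (pixels), "rvec" (rotation vector, rad) and "tvec" (3), from world to camera coordinates, as OpenCV has them; the wrist camera has in their place "tool_from_camera" (4x4, takes a point from camera to tool coordinates, whose origin is the TCP and whose axes are the flange's). Camera axes: x right, y down, z forward; pixel columns grow to the right and rows downward; lengths in m; the calibration is good to about 2 mm. The wrist camera is an equidistant fisheye: a pixel r from the principal point sees the ray r / f radians off the axis. A picture is of the moment at which its call begins: read the wrist's pose just before it.
- r.job_done(): hands the job in; it is judged then, once.
The state is a dict: "clock": time; "joints": joint angles; "joint_vel": joint speeds; "joint_torque": joint torques, N m; "position": TCP position; "orientation": TCP orientation; "contact_force": force on the tool from outside, world axes, zero at the start; "ft_torque": the same for the moment, N m; "finger_gap": opening from 0.0 (shut) to 1.0 (fully open); "finger_force": force on a finger pad.
Only numpy, scipy, OpenCV 4.12 (cv2) and the standard library are available. Lean on these libraries where they do the work, as an engineer would, in place of code of your own. Each camera call takes 0.05 s, during which the arm holds its last target. There are 200 camera calls.

TASK

The small footed jar stands off-centre on the round steel pan of the kitchen scale, so the scale would weigh it wrongly. With slow, light taps of the fingertips low on its foot, nudge it along the pan, upright and never lifted, until its foot stands wholly inside the circle marked on the pan; then take the fingers off it, press the scale's round button fully down and let it go. Do not grasp, tip or knock over the jar, and leave the other things on the table where they are.

Things in the scene. Friction and masses are not known exactly. Their poses are not given: they have to be found in the camera images.
- jar: White footed jar with wooden lid, 84 mm tall, top-heavy, about 0.2 kg. Origin: centre of its underside, z up, round about z. Foot: disc 50 mm across, rim 6 to 12 mm up, bevelled below to a 34 mm flat. Stem 24 mm across (19-26 mm up), body and lid 40-43 mm (36-70 mm up). Slides if pushed at the foot's rim, tips if pushed at the body. Starts 21-30 mm off the pan's middle, in any direction.
- pan_middle (a point): Middle of the top face of the scale's round steel pan, about 55 mm above the table. The pan is flat, 110 mm across, 10 mm thick, rimless and does not move; below it is a 10 mm gap to the housing. A dark circle, 68 mm inner diameter and 2 mm wide, is marked on it about this point.
- scale: White kitchen scale, fixed in its place. Origin on the table under the pan's middle, z up; the housing spans x -147 to +77 mm, y -85 to +85 mm in its frame and is 35 mm high. Its panel with display and button is at the -x end, which more or less faces the robot.
- tare (a joint): Travel of the scale's one round button, 0 when up, 0.006 m when fully down; spring-loaded, about 4 N to press it fully down, and it comes back up by itself.
- tare_top (a point): Centre of the top face of the scale's round grey push button, 26 mm in diameter, pressed straight down. It lies at about x = -112, y = -45 mm in the scale's frame.
- chunk_a: Bystander: cut piece of peeled sweet potato, 52 x 40 x 34 mm, loose beside the scale. Origin at the centre of its underside.
- chunk_b: Bystander: cut piece of peeled sweet potato, 45 x 45 x 30 mm, loose beside the scale. Origin at the centre of its underside.
- cup: Bystander: small blue cup, 64 mm across, 50 mm high, loose beside the scale. Origin at the centre of its underside.
- bowls: Bystander: stack of three black bowls, 112 mm across, 85 mm high, to the robot's right. Origin at the centre of the underside.
- spoon: Bystander: steel spoon with a wooden handle lying flat on the table to the robot's left.
- packet: Bystander: small cardboard packet, 90 x 60 x 35 mm, to the right of the scale. Origin at the centre of its underside.

How it is judged:
By the outcome, as a careful person would: the job done as asked, in the order asked, and still so for the second after the job is handed in, with the robot touching nothing.
It also fails if it takes over 45 s, if anything falls off the work surface, if the arm or the gripper's body presses on something with over 40 N, if the wrist force passes 120 N, or if a joint passes its speed limit or range.

## Working session

There is one attempt and no reset: what is moved stays moved. The work goes in short steps, Python scripts to look and compute and a tool call to move; the robot and the scene stay as the last step left them, time stands still between calls to the robot, and variables do not carry over. Pictures are saved under pics/ and viewed, at most 10 in all, crops included, and the job is handed in when it is done.

Besides the shell and the picture viewer there is one more tool, called after "Emit:" by a JSON object that holds its "api" and its "payload". step_arm: Moves the arm, as the interface text tells. Its arguments: {"type":"object","properties":{"rows":{"type":"array"},"squeeze":{"type":"number"}},"required":["rows"]}

```bash
mkdir -p pics; ls; cat > h.py <<'E'
import numpy as np,cv2
from plant import r
def cloud(c):
    R=cv2.Rodrigues(np.array(c["rvec"],float))[0];t=np.array(c["tvec"]).reshape(3)
    v,u=np.mgrid[:400,:640];z=c["z_map"]
    P=np.stack([(u-c["cx"])/c["fx"]*z,(v-c["cy"])/c["fy"]*z,z],-1)
    W=(P-t)@R
    W[z==0]=np.nan
    return W
E
python3 - <<'E'
from h import *
print(r.get_state())
a=[]
for n in("top","side"):
    c=r.camera(n);np.savez(n,**c);cv2.imwrite(f"pics/{n}0.png",c["image"][...,::-1])
    W=cloud(c);print(n,c["fx"],c["tvec"],c["rvec"],np.nanmin(W,(0,1)),np.nanmax(W,(0,1)))
E
```

```text
pics
{'clock': 0.0, 'joints': array([-1.22799534e+00,  1.26349652e-01, -4.05961464e-02,  1.40537243e+00,
        1.32664369e-05,  1.57080654e+00]), 'joint_vel': array([ 6.09928159e-04, -7.30300073e-05, -2.57000981e-04,  2.49599486e-03,
       -2.26111295e-04,  1.42128661e-04]), 'joint_torque': array([ 2.03618081e-03, -4.35910571e+01,  3.52927566e+01,  1.70872745e-02,
        2.78008765e-04,  1.23108154e-05]), 'position': array([ 0.17632746, -0.49405215,  0.20974983]), 'orientation': array([-7.50932604e-04,  9.85347448e-01,  1.70557400e-01, -1.23257717e-04]), 'contact_force': array([-0.59110873, -0.14011147, -1.17187373]), 'ft_torque': array([-0.00895711, -0.01573203,  0.08036257]), 'finger_force': 0.0, 'finger_gap': 1.0022373459375091}
top 440.48504526395493 [-0.05032652  0.49083937  1.09453827] [ 2.17860044 -2.22506152  0.10015318] [-0.14571957 -1.5431844  -0.76947877] [1.3980096  1.28089104 0.56796656]
side 475.0031526703238 [0.40150811 0.27463229 1.17285619] [ 0.8283452  -2.56335948  1.07910914] [-0.58230484 -1.84872801 -0.77525839] [2.32568586 0.82013023 0.72927356]
```

View pics/top0.png

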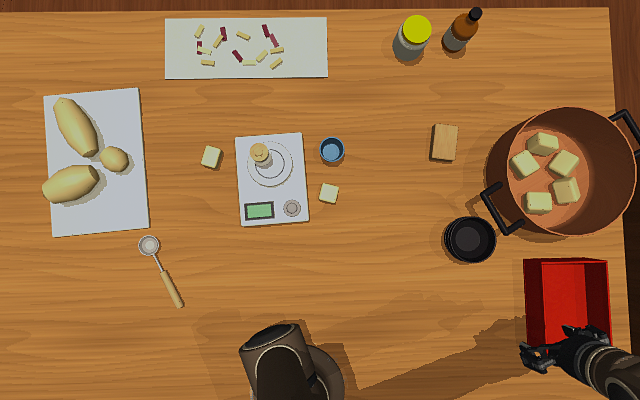

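View pics/side0.png

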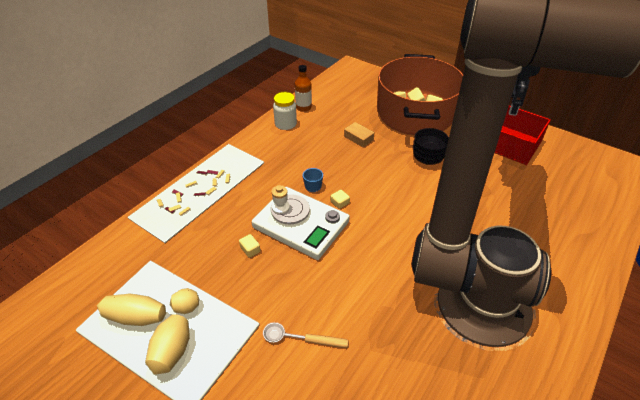

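Top view: jar lid at (260,148), pan middle about (270,163), button (292,208), display (259,211). The cup is at (332,150) and the chunks are at (211,157) and (329,193). The jar is off-centre towards far-left.

```bash
cat > m.py <<'E'
from h import *
c=dict(np.load("top.npz"));W=cloud(c)
def at(u,v):return W[v,u].round(4)
for n,p in dict(lid=(260,147),pan=(276,168),btn=(292,208),disp=(259,211),cup=(332,150),chR=(329,193),chL=(211,157),bowls=(470,238),spoon=(170,290)).items(): print(n,at(*p))
sub=W[120:235,225:315].reshape(-1,3)
h=sub[(sub[:,2]>.027)&(sub[:,2]<.042)]
rc=cv2.minAreaRect(h[:,:2].astype(np.float32)*1000);print("housing",rc,np.median(h[:,2]))
p=sub[(sub[:,2]>.049)&(sub[:,2]<.062)]
print("pan",cv2.minEnclosingCircle(p[:,:2].astype(np.float32)*1000),np.median(p[:,2]))
l=sub[sub[:,2]>.125];print("lid",len(l),l.mean(0),l.max(0),l.min(0))
E
python3 m.py
```

```text
lid [0.5852 0.0724 0.1361]
pan [0.5465 0.0426 0.0554]
btn [0.4483 0.0054 0.0564]
disp [0.4432 0.0876 0.034 ]
cup [ 0.5964 -0.0981  0.0039]
chR [ 0.4844 -0.0865  0.0299]
chL [0.5791 0.2039 0.0363]
bowls [ 0.3655 -0.4299  0.0469]
spoon [0.2542 0.3098 0.0193]
housing ((523.4186401367188, 56.655887603759766), (224.67384338378906, 170.03173828125), 3.4923126697540283) 0.03422697416506544
pan ((524.6561279296875, 32.2506217956543), 94.49617767333984) 0.0544963680748469
lid 193 [0.5762026  0.07601535 0.13025692] [0.59635533 0.09618497 0.14054524] [0.55683246 0.05756608 0.12501946]
```

```bash
cat >> h.py <<'E'
from scipy.spatial.transform import Rotation as Ro
def goal(pos,xdeg,tilt):
    # tool x horizontal at xdeg, z down, then tilted back by tilt about tool y
    a=np.radians(xdeg);x=np.array([np.cos(a),np.sin(a),0]);z=np.array([0,0,-1.]);y=np.cross(z,x)
    G=Ro.from_matrix(np.c_[x,y,z])*Ro.from_euler('y',-tilt,degrees=True)
    s=r.get_state();q=s["orientation"];T=Ro.from_quat([q[1],q[2],q[3],q[0]])
    print("shift",T.inv().apply(np.array(pos)-s["position"]).round(4),"turn",(T.inv()*G).as_rotvec(degrees=True).round(1),"t",s["clock"])
E
python3 -c "
from h import *
goal((.62,.12,.26),44,20)
c=r.camera('wrist');print(c['tool_from_camera'],c['fx'],c['cx'],c['cy'])"
```

```text
shift [ 0.6243 -0.4294 -0.0496] turn [ -4.3 -19.7 -24.1] t 0.1
[[ 8.70467996e-04 -9.55796043e-01 -2.94029192e-01  7.61890289e-02]
 [ 9.99999620e-01  8.43378788e-04  2.18922333e-04 -2.23811326e-05]
 [ 3.87328845e-05 -2.94029271e-01  9.55796415e-01 -1.63759752e-01]
 [ 0.00000000e+00  0.00000000e+00  0.00000000e+00  1.00000000e+00]] 309.70691628693146 319.304413715714 193.72775180464313
```

Emit:
{"api": "step_arm", "payload": {"rows": [0.05,-0.034,-0.05,0,0,0,255,0.1,-0.069,-0.05,0,0,0,255,0.624,-0.429,-0.05,-4.3,-19.7,-24.1,255,0.624,-0.429,-0.05,-4.3,-19.7,-24.1,255,0.624,-0.429,-0.05,-4.3,-19.7,-24.1,255,0.624,-0.429,-0.05,-4.3,-19.7,-24.1,255,0.624,-0.429,-0.05,-4.3,-19.7,-24.1,255,0.624,-0.429,-0.05,-4.3,-19.7,-24.1,255,0.624,-0.429,-0.05,-4.3,-19.7,-24.1,255,0.624,-0.429,-0.05,-4.3,-19.7,-24.1,255,0.624,-0.429,-0.05,-4.3,-19.7,-24.1,255,0.624,-0.429,-0.05,-4.3,-19.7,-24.1,255,0.624,-0.429,-0.05,-4.3,-19.7,-24.1,255,0.624,-0.429,-0.05,-4.3,-19.7,-24.1,255,0.624,-0.429,-0.05,-4.3,-19.7,-24.1,255,0.624,-0.429,-0.05,-4.3,-19.7,-24.1,255,0.624,-0.429,-0.05,-4.3,-19.7,-24.1,255,0.624,-0.429,-0.05,-4.3,-19.7,-24.1,255], "squeeze": 20}}

```text
clock: 2.4
position: [0.6197, 0.1187, 0.2612]
orientation: [0.065, 0.913, 0.368, -0.161]
contact_force: [-0.7, 0.1, -0.7]
finger_gap: 0.001
finger_force: 0.0
```

```bash
cat >> h.py <<'E'
def wcloud(c,s):
    v,u=np.mgrid[:400,:640];z=c["z_map"]
    dx,dy=u-c["cx"],v-c["cy"];rr=np.hypot(dx,dy)+1e-9;th=np.minimum(rr/c["fx"],1.5);k=np.tan(th)/rr
    P=np.stack([dx*k*z,dy*k*z,z],-1);A=np.array(c["tool_from_camera"]);P=P@A[:3,:3].T+A[:3,3]
    q=s["orientation"];W=Ro.from_quat([q[1],q[2],q[3],q[0]]).apply(P.reshape(-1,3)).reshape(P.shape)+s["position"]
    W[z==0]=np.nan
    return W
def look(name):
    s=r.get_state();c=r.camera("wrist");cv2.imwrite(f"pics/{name}.png",c["image"][...,::-1])
    W=wcloud(c,s);np.savez(name,W=W,im=c["image"]);print(s["position"].round(4),s["clock"])
    return W,c
E
python3 - <<'E'
from h import *
W,c=look("w1")
c2=r.camera("top");np.savez("top2",W=cloud(c2),im=c2["image"])
E
```

```text
[0.6197 0.1187 0.2612] 2.4
```

View pics/w1.png

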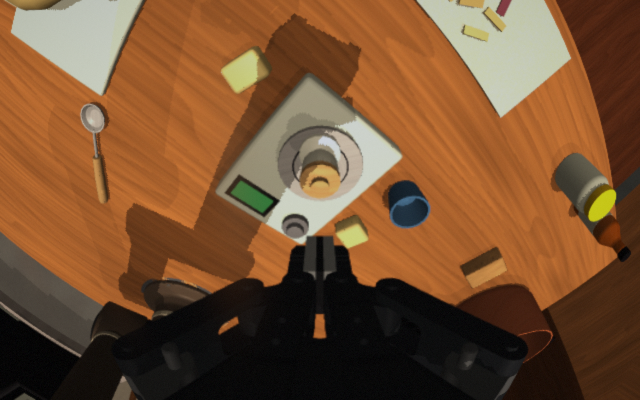

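Wrist view: jar lid at (322,180), pan disc about (320,162), button (295,226), fingertips (320,245), cup (408,203). Next I'll measure the jar and pan from depth.

```bash
cat > m2.py <<'E'
from h import *
import sys
from scipy.optimize import least_squares
def circ(p,R=None):
    f=(lambda q:np.hypot(p[:,0]-q[0],p[:,1]-q[1])-(R or q[2]))
    x0=list(p[:,:2].mean(0))+([] if R else [.02])
    return least_squares(f,x0,loss="soft_l1",f_scale=.001).x.round(4)
def meas(W,box):
    S=W[box[0]:box[1],box[2]:box[3]].reshape(-1,3);S=S[~np.isnan(S[:,0])]
    S=S[np.hypot(S[:,0]-.5583,S[:,1]-.0588)<.075]
    for lo,hi in((.050,.058),(.0605,.068),(.09,.126),(.126,.145)):
        p=S[(S[:,2]>lo)&(S[:,2]<hi)]
        if len(p)>5:
            print(lo,len(p),"z",np.median(p[:,2]).round(4),"min",p.min(0).round(4),"max",p.max(0).round(4),"fit",circ(p))
    p=S[(S[:,2]>.05)&(S[:,2]<.058)]
    print("pan circle",np.array(cv2.minEnclosingCircle(p[:,:2].astype(np.float32))[0]).round(4),cv2.minEnclosingCircle(p[:,:2].astype(np.float32))[1])
    b=S[(S[:,2]>.092)&(S[:,2]<.122)]
    if len(b)>5: print("body R21",circ(b,.021))
    f=S[(S[:,2]>.0605)&(S[:,2]<.068)]
    if len(f)>5: print("foot mec",cv2.minEnclosingCircle(f[:,:2].astype(np.float32)))
if __name__=="__main__":
    W=np.load("w1.npz")["W"];meas(W,(110,235,260,380))
    print("btn",W[222:230,290:300].mean((0,1)),"tip",W[250,320])
    W=np.load("top2.npz")["W"];print("top");meas(W,(120,200,240,300))
E
python3 m2.py
```

```text
0.05 2685 z 0.0551 min [0.5059 0.0057 0.0501] max [0.6168 0.1155 0.058 ] fit [0.5629 0.062  0.0463]
0.0605 193 z 0.0668 min [0.5562 0.0559 0.0605] max [0.6051 0.1038 0.068 ] fit [0.5798 0.079  0.024 ]
0.09 793 z 0.1189 min [0.5588 0.0576 0.0907] max [0.6013 0.1007 0.126 ] fit [0.5799 0.0789 0.0199]
0.126 797 z 0.1276 min [0.561  0.0585 0.126 ] max [0.6012 0.0999 0.1405] fit [0.5803 0.079  0.0112]
pan circle [0.5614 0.0609] 0.055751461535692215
body R21 [0.5791 0.0782]
foot mec ((0.5800588726997375, 0.07993132621049881), 0.025557026267051697)
btn [0.46078043 0.01538486 0.05279974] tip [0.63783262 0.13518067 0.29506027]
top
0.05 1136 z 0.0544 min [0.5052 0.0057 0.05  ] max [0.6111 0.1132 0.0579] fit [0.5623 0.0626 0.0418]
0.0605 55 z 0.0655 min [0.5529 0.0347 0.0605] max [0.5968 0.0996 0.0678] fit [0.5769 0.0774 0.0233]
0.09 152 z 0.1241 min [0.5553 0.056  0.0901] max [0.5971 0.0968 0.126 ] fit [0.5761 0.0764 0.0184]
0.126 143 z 0.1297 min [0.557  0.0576 0.126 ] max [0.594  0.0962 0.1416] fit [0.5774 0.0765 0.011 ]
pan circle [0.5581 0.0586] 0.05489841848611832
body R21 [0.5769 0.0778]
foot mec ((0.5656118392944336, 0.0671306848526001), 0.032535992562770844)
```

```bash
python3 -c "
from h import *
goal((.620,.119,.075),44,20);goal((.620,.119,.061),44,20)"
```

```text
shift [ 6.370e-02 -1.000e-04  1.746e-01] turn [ 0. -0. -0.] t 2.5
shift [ 6.850e-02 -1.000e-04  1.878e-01] turn [ 0. -0. -0.] t 2.5
```

Emit:
{"api": "step_arm", "payload": {"rows": [0.016,0,0.044,0,0,0,255,0.032,0,0.087,0,0,0,255,0.048,0,0.131,0,0,0,255,0.056,0,0.153,0,0,0,255,0.0637,0,0.1746,0,0,0,255,0.0637,0,0.1746,0,0,0,255,0.0637,0,0.1746,0,0,0,255]}}

```text
clock: 3.38
position: [0.6204, 0.1193, 0.0757]
orientation: [0.066, 0.913, 0.369, -0.161]
contact_force: [0.6, 0.2, 0.4]
finger_gap: -0.002
finger_force: 0.0
```

```bash
python3 -c "
from h import *
print(r.get_state()['position'])
goal((.620,.119,.061),44,20);goal((.60,.099,.061),44,20)
W,c=look('w2')
from m2 import meas
meas(W,(0,300,150,500))"
```

```text
[0.62039485 0.11930805 0.07565128]
shift [ 0.0045 -0.0001  0.0139] turn [ 0.1 -0.  -0. ] t 3.375
shift [-0.022   0.0004  0.0236] turn [ 0.1 -0.  -0. ] t 3.375
[0.6204 0.1193 0.0757] 3.375
0.05 2129 z 0.055 min [0.5328 0.0316 0.05  ] max [0.6168 0.1154 0.0568] fit [0.5715 0.0706 0.0407]
pan circle [0.5717 0.0707] 0.05319543182849884
```

View pics/w2.png

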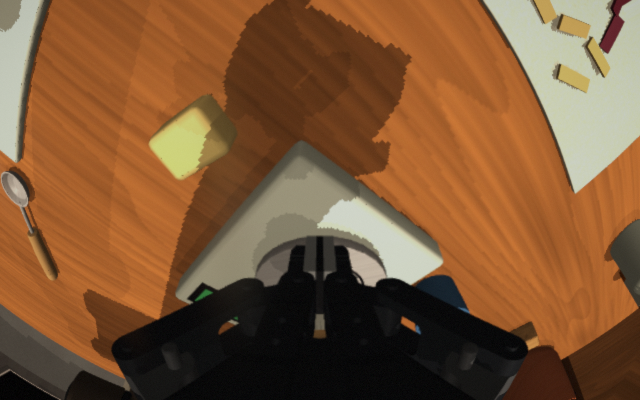

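The jar is hidden behind the fingers, tips at (320,240), beyond the pan's edge. That's the standoff I intended. Next I'll lower to foot height.

Emit:
{"api": "step_arm", "payload": {"rows": [0.0025,0,0.007,0,0,0,255,0.0047,0,0.0137,0,0,0,255,0.0047,0,0.0137,0,0,0,255]}}

```text
clock: 3.8
position: [0.6195, 0.119, 0.0594]
orientation: [0.065, 0.913, 0.369, -0.162]
contact_force: [-0.1, 0.2, 0.8]
finger_gap: 0.004
finger_force: 0.0
```

```bash
python3 - <<'E'
from h import *
from m2 import meas
s=r.get_state();print(s["position"],s["contact_force"])
for n in("top","side"):
    c=r.camera(n);W=cloud(c);print(n);meas(W,(0,400,0,640));np.savez(n+"3",W=W,im=c["image"])
    box=(100,200,220,320) if n=="top" else (160,260,240,360)
    cv2.imwrite(f"pics/{n}3.png",cv2.resize(c["image"][box[0]:box[1],box[2]:box[3],::-1],None,fx=4,fy=4))
a=[cv2.imread(f"pics/{n}3.png") for n in("top","side")];cv2.imwrite("pics/b3.png",np.hstack(a))
E
```

```text
[0.61952342 0.11897752 0.05938282] [-0.10887957  0.22405435  0.78706777]
top
0.05 1144 z 0.0543 min [0.5051 0.0057 0.05  ] max [0.6114 0.1135 0.058 ] fit [0.5623 0.0629 0.0418]
0.0605 55 z 0.0663 min [0.5294 0.0533 0.0606] max [0.5965 0.0992 0.0678] fit [0.5765 0.0771 0.0231]
0.09 156 z 0.1239 min [0.5552 0.0561 0.0908] max [0.5969 0.0968 0.126 ] fit [0.576  0.0766 0.0183]
0.126 141 z 0.1292 min [0.5569 0.0575 0.126 ] max [0.5959 0.0961 0.1411] fit [0.5779 0.0775 0.0112]
pan circle [0.5581 0.0588] 0.05487838014960289
body R21 [0.5772 0.0778]
foot mec ((0.5629452466964722, 0.06947612017393112), 0.03434525430202484)
side
0.05 548 z 0.0557 min [0.503  0.0018 0.05  ] max [0.6105 0.1146 0.058 ] fit [0.563  0.0635 0.0434]
0.0605 47 z 0.0646 min [0.5033 0.029  0.0606] max [0.599  0.1026 0.068 ] fit [0.5777 0.0752 0.0251]
0.09 148 z 0.1143 min [0.5556 0.0562 0.0917] max [0.5983 0.1003 0.126 ] fit [0.5771 0.0781 0.0196]
0.126 111 z 0.1294 min [0.5534 0.0575 0.1261] max [0.597  0.0988 0.1423] fit [0.577  0.0817 0.011 ]
pan circle [0.5589 0.0585] 0.05682936683297157
body R21 [0.5779 0.0766]
foot mec ((0.5511355400085449, 0.07023648172616959), 0.049731235951185226)
```

View pics/b3.png

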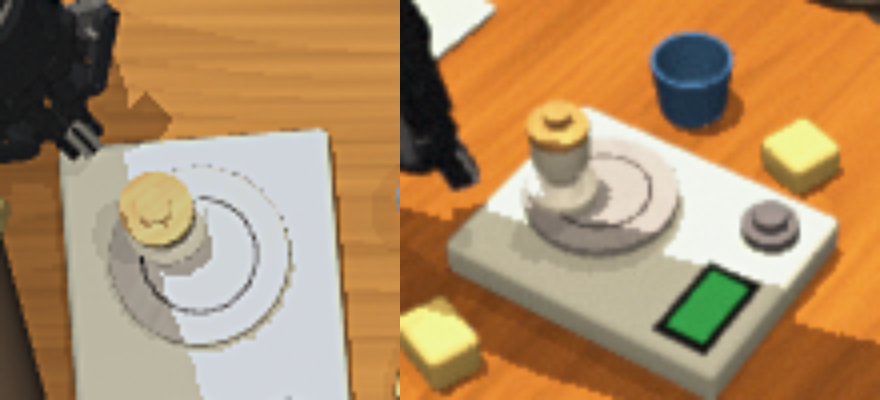

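Both cameras see the jar clear of the arm. In the crop the top view has the lid at (158,210) and the marked circle centred at about (200,255). The fingertips are about 20 mm from the foot.

Emit:
{"api": "step_arm", "payload": {"rows": [-0.0005,0,-0.0014,0,0,0,255,-0.0045,0,0,0,0,0,255,-0.008,0,0.0013,0,0,0,255,-0.0118,0,0.0027,0,0,0,255,-0.0137,0,0.0034,0,0,0,255,-0.0155,0,0.0041,0,0,0,255,-0.0174,0,0.0048,0,0,0,255,-0.0193,0,0.0054,0,0,0,255,-0.0212,0,0.0061,0,0,0,255,-0.0231,0,0.0068,0,0,0,255,-0.025,0,0.0075,0,0,0,255,-0.0268,0,0.0082,0,0,0,255,-0.0268,0,0.0082,0,0,0,255]}}

```text
clock: 5.52
position: [0.5997, 0.0996, 0.0617]
orientation: [0.065, 0.913, 0.369, -0.161]
contact_force: [-0.1, 0.9, 0.2]
finger_gap: 0.004
finger_force: 0.0
```

```bash
cat > m3.py <<'E'
from h import *
from m2 import circ
s=r.get_state();print(s["clock"],s["position"].round(4),s["contact_force"].round(1))
P=np.array([.5583,.0587]);e=np.array([.715,.699]);n=np.array([-.699,.715])
for k in("top","side"):
    c=r.camera(k);W=cloud(c)
    S=W.reshape(-1,3);S=S[~np.isnan(S[:,0])];S=S[(np.hypot(S[:,0]-.5583,S[:,1]-.0588)<.055)]
    m=c["image"].reshape(-1,3)[(~np.isnan(W[...,0])&(np.hypot(W[...,0]-.5583,W[...,1]-.0588)<.055)).ravel()]
    S=S[m.max(1)>75]
    b=S[(S[:,2]>.092)&(S[:,2]<.122)];l=S[(S[:,2]>.134)&(S[:,2]<.145)]
    j=circ(b,.021);d=j-P
    print(k,"jar",j,"along,lateral mm",(1000*d@e).round(1),(1000*d@n).round(1),"knob",l.mean(0).round(4),len(b))
    np.savez("last_"+k,im=c["image"])
print("tcp along,lat",((s["position"][:2]-P)@e).round(4),((s["position"][:2]-P)@n).round(4))
E
python3 m3.py
```

```text
5.525 [0.5997 0.0996 0.0617] [-0.1  0.9  0.2]
top jar [0.577  0.0779] along,lateral mm 26.8 0.7 knob [0.5767 0.0774 0.1372] 24
side jar [0.5786 0.0767] along,lateral mm 27.1 -1.3 knob [0.576  0.0783 0.1382] 105
tcp along,lat 0.0582 0.0003
```

Emit:
{"api": "step_arm", "payload": {"rows": [-0.0019,0,0.0007,0,0,0,255,-0.0038,0,0.0014,0,0,0,255,-0.0056,0,0.0021,0,0,0,255,-0.0075,0,0.0027,0,0,0,255,-0.0094,0,0.0034,0,0,0,255,-0.0094,0,0.0034,0,0,0,255]}}

```text
clock: 6.38
position: [0.5926, 0.0927, 0.0617]
orientation: [0.065, 0.913, 0.369, -0.161]
contact_force: [0.2, 1.0, -0.8]
finger_gap: 0.002
finger_force: 0.3
```

```bash
python3 m3.py
```

```text
6.375 [0.5926 0.0927 0.0617] [ 0.2  1.  -0.8]
top jar [0.5783 0.0792] along,lateral mm 28.6 0.7 knob [0.5756 0.0764 0.1371] 38
side jar [0.5786 0.0763] along,lateral mm 26.8 -1.6 knob [0.5758 0.0783 0.1386] 122
tcp along,lat 0.0483 0.0003
```

```bash
python3 - <<'E'
import numpy as np,cv2
t=np.load("last_top.npz")["im"][110:190,225:305,::-1];s=np.load("last_side.npz")["im"][170:250,250:330,::-1]
cv2.imwrite("pics/b4.png",np.hstack([cv2.resize(a,(400,400),interpolation=cv2.INTER_CUBIC) for a in(t,s)]))
E
```

```text
(no output)
```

View pics/b4.png

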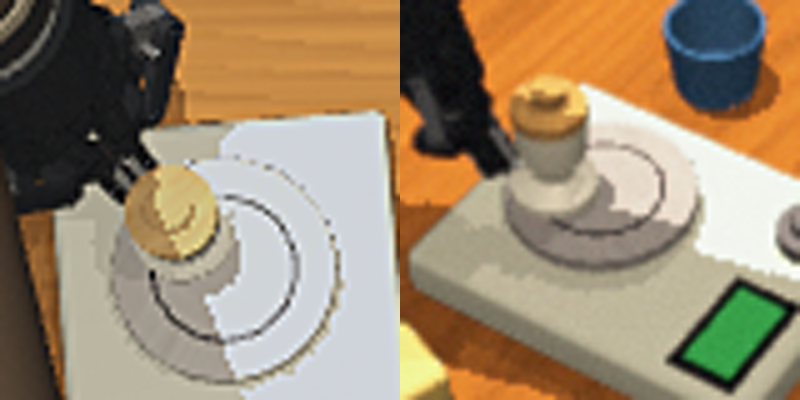

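Side crop: fingertips at (508,168), touching or just above the foot's upper edge at (512,180). The jar hasn't moved clearly. Next I'll measure the tip against the foot from depth.

```bash
cat > m4.py <<'E'
from h import *
P=np.array([.5583,.0587]);e=np.array([.715,.699]);n=np.array([-.699,.715])
s=r.get_state();print(s["position"],s["contact_force"],s["ft_torque"],s["orientation"])
for k,b in(("side",(190,225,262,300)),("top",(130,165,240,275))):
    c=r.camera(k);W=cloud(c);I=c["image"]
    dark=I.max(2)<95
    d=W[...,:2]-P;A=d@e*1000;L=d@n*1000;Z=W[...,2]*1000
    m=(np.abs(L)<30)&(A>15)&(A<80)&(Z>50)&(Z<110)&dark
    q=np.c_[A[m],L[m],Z[m]]
    print(k,"dark tool pts (along,lat,z), lowest:");print(q[np.argsort(q[:,2])][:14].round(0).tolist())
    m=(np.abs(L)<30)&(A>-10)&(A<60)&(Z>58)&(Z<70)&(I.max(2)>95)
    q=np.c_[A[m],L[m],Z[m]];print("light foot pts along min/max",q.min(0).round(1),q.max(0).round(1),np.percentile(q,[5,50,95],axis=0).round(1).tolist())
    print(cv2.minEnclosingCircle(q[:,:2].astype(np.float32)))
E
python3 m4.py
```

```text
[0.59270043 0.09274782 0.06165775] [-0.38592154  0.84673143 -0.46700545] [ 0.3310352  -0.36223895 -0.0266103 ] [ 0.06545309  0.91313582  0.36882111 -0.1608411 ]
side dark tool pts (along,lat,z), lowest:
[[27.0, 18.0, 52.0], [22.0, 24.0, 55.0], [17.0, 29.0, 55.0], [25.0, 27.0, 58.0], [25.0, 24.0, 58.0], [52.0, 5.0, 83.0], [60.0, 10.0, 85.0], [63.0, 11.0, 87.0], [55.0, 9.0, 88.0], [57.0, 13.0, 92.0], [62.0, 9.0, 93.0], [57.0, 10.0, 93.0], [51.0, 8.0, 93.0], [63.0, 14.0, 94.0]]
light foot pts along min/max [ -8.8 -23.8  58.1] [54.2 29.6 69.9] [[-6.9, -16.8, 58.3], [17.5, 16.5, 64.4], [50.0, 25.4, 69.7]]
((19.702682495117188, 4.645767688751221), 35.2778434753418)
top dark tool pts (along,lat,z), lowest:
[[24.0, 26.0, 53.0], [22.0, 27.0, 57.0], [51.0, 12.0, 88.0], [52.0, 11.0, 94.0], [52.0, 7.0, 95.0], [52.0, -9.0, 96.0], [53.0, 12.0, 97.0], [53.0, -11.0, 98.0], [52.0, 9.0, 100.0], [52.0, -7.0, 100.0], [54.0, 14.0, 100.0], [54.0, 11.0, 102.0], [54.0, 8.0, 102.0], [53.0, -9.0, 103.0]]
light foot pts along min/max [ -9.7 -25.8  58.1] [40.3 25.8 70. ] [[-1.2, -22.0, 58.3], [9.2, 4.5, 66.4], [28.8, 24.0, 69.8]]
((18.753826141357422, 3.971325159072876), 30.418128967285156)
```

```bash
cat > tm.py <<'E'
from h import *
# lid shift from the first frame by sub-pixel template match, converted to mm along/lateral at lid height
P=np.array([.5583,.0587]);e=np.array([.715,.699]);n=np.array([-.699,.715])
def run():
    for k,(v0,v1,u0,u1) in (("side",(184,216,271,291)),("top",(141,166,248,273))):
        ref=np.load(k+"3.npz")["im"];c=r.camera(k);I=c["image"];np.savez("last_"+k,im=I)
        f=4;g=lambda a:cv2.resize(a,None,fx=f,fy=f,interpolation=cv2.INTER_CUBIC)
        T=g(ref[v0:v1,u0:u1]);p=16;S=g(I[v0-p:v1+p,u0-p:u1+p])
        R=cv2.matchTemplate(S,T,cv2.TM_CCOEFF_NORMED);_,sc,_,(x,y)=cv2.minMaxLoc(R);du,dv=x/f-p,y/f-p
        Rm=cv2.Rodrigues(np.array(c["rvec"],float))[0];t=np.array(c["tvec"]).ravel()
        pr=lambda X:(lambda q:np.array([c["fx"]*q[0]/q[2],c["fy"]*q[1]/q[2]]))(Rm@X+t)
        X=np.array([.5775,.0775,.12]);J=np.c_[pr(X+np.r_[e,0]*.01)-pr(X),pr(X+np.r_[n,0]*.01)-pr(X)]
        print(k,"px",du,dv,"score",round(sc,3),"along,lat mm",(np.linalg.solve(J,[du,dv])*10).round(1))
    s=r.get_state();print(s["clock"],s["position"].round(4),s["contact_force"].round(1),"tcp along",((s["position"][:2]-P)@e).round(4))
run()
E
python3 tm.py
```

```text
side px 0.25 0.0 score 0.793 along,lat mm [-0.7  0.1]
top px 0.25 0.0 score 0.55 along,lat mm [-0.4 -0.4]
6.675 [0.5927 0.0928 0.0616] [ 0.4  0.2 -0.3] tcp along 0.0484
```

Emit:
{"api": "step_arm", "payload": {"rows": [-0.0014,0,0.0005,0,0,0,255,-0.0028,0,0.001,0,0,0,255,-0.0042,0,0.0015,0,0,0,255,-0.0056,0,0.002,0,0,0,255,-0.0056,0,0.002,0,0,0,255]}}

```text
clock: 7.3
position: [0.5882, 0.0884, 0.0617]
orientation: [0.065, 0.913, 0.369, -0.161]
contact_force: [0.1, -0.1, -0.6]
finger_gap: -0.006
finger_force: 0.3
```

```bash
python3 tm.py;python3 - <<'E'
import numpy as np,cv2
t=np.load("last_top.npz")["im"][110:190,225:305,::-1];s=np.load("last_side.npz")["im"][170:250,250:330,::-1]
cv2.imwrite("pics/b5.png",np.hstack([cv2.resize(a,(400,400),interpolation=cv2.INTER_CUBIC) for a in(t,s)]))
E
```

```text
side px 2.75 -0.5 score 0.703 along,lat mm [-7.5 -0.8]
top px 4.25 4.75 score 0.384 along,lat mm [-14.7   1. ]
7.4 [0.5882 0.0885 0.0616] [ 0.4  1.4 -0.2] tcp along 0.0422
```

View pics/b5.png

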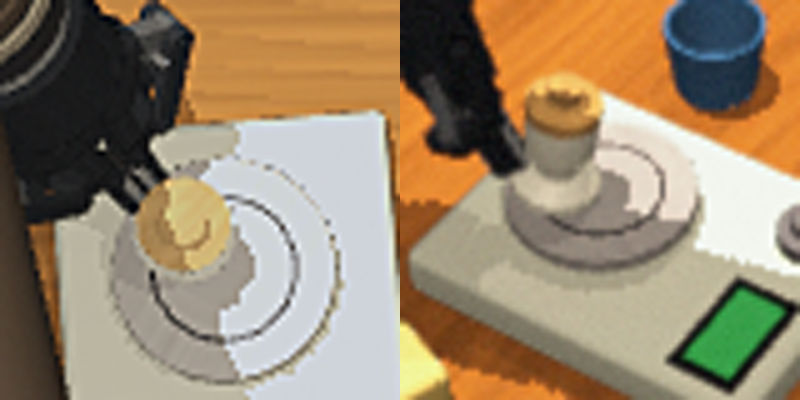

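Crops: the lid moved from (172,212) to (183,225) in the top view. The jar is upright in the side view with the foot at (553,190), so it's sliding. I'll continue slowly.

Emit:
{"api": "step_arm", "payload": {"rows": [-0.0014,0,0.0005,0,0,0,255,-0.0028,0,0.001,0,0,0,255,-0.0042,0,0.0015,0,0,0,255,-0.0056,0,0.002,0,0,0,255,-0.007,0,0.0026,0,0,0,255,-0.0085,0,0.0031,0,0,0,255,-0.0099,0,0.0036,0,0,0,255,-0.0113,0,0.0041,0,0,0,255,-0.0113,0,0.0041,0,0,0,255]}}

```text
clock: 8.52
position: [0.5798, 0.0803, 0.0619]
orientation: [0.065, 0.913, 0.369, -0.161]
contact_force: [1.7, 1.2, 0.4]
finger_gap: 0.002
finger_force: 1.1
```

```bash
python3 tm.py; python3 m3.py
```

```text
side px 7.0 -1.0 score 0.511 along,lat mm [-19.1  -1.1]
top px 7.75 7.5 score 0.395 along,lat mm [-24.8  -0.2]
8.625 [0.5798 0.0803 0.0618] [1.9 1.  0.2] tcp along 0.0305
8.625 [0.5798 0.0803 0.0618] [1.9 1.  0.2]
top jar [0.5626 0.065 ] along,lateral mm 7.5 1.5 knob [0.5575 0.0584 0.1374] 60
side jar [0.5654 0.0639] along,lateral mm 8.7 -1.2 knob [0.5607 0.0631 0.138 ] 127
tcp along,lat 0.0305 0.0004
```

```bash
python3 - <<'E'
import numpy as np,cv2
t=np.load("last_top.npz")["im"][110:190,225:305,::-1];s=np.load("last_side.npz")["im"][170:250,250:330,::-1]
cv2.imwrite("pics/b6.png",np.hstack([cv2.resize(a,(400,400),interpolation=cv2.INTER_CUBIC) for a in(t,s)]))
E
```

```text
(no output)
```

View pics/b6.png

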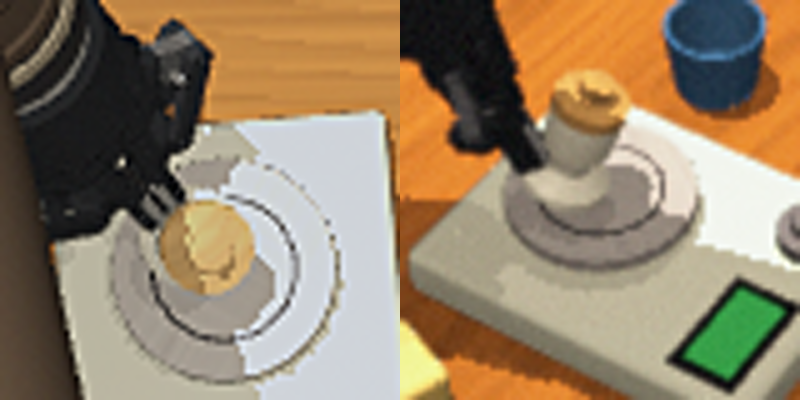

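The jar is leaning. The fingertip rides over the foot and pushes at the stem, so it's too high. I'll back off very gently so the jar settles back onto its foot.

Emit:
{"api": "step_arm", "payload": {"rows": [0.0009,0,-0.0003,0,0,0,255,0.0019,0,-0.0007,0,0,0,255,0.0028,0,-0.001,0,0,0,255,0.0038,0,-0.0014,0,0,0,255,0.0047,0,-0.0017,0,0,0,255,0.0056,0,-0.0021,0,0,0,255,0.0066,0,-0.0024,0,0,0,255,0.0075,0,-0.0027,0,0,0,255,0.0085,0,-0.0031,0,0,0,255,0.0094,0,-0.0034,0,0,0,255,0.0103,0,-0.0038,0,0,0,255,0.0113,0,-0.0041,0,0,0,255,0.0122,0,-0.0044,0,0,0,255,0.0132,0,-0.0048,0,0,0,255,0.0141,0,-0.0051,0,0,0,255,0.015,0,-0.0055,0,0,0,255,0.017,0,-0.0062,0,0,0,255,0.019,0,-0.0069,0,0,0,255,0.021,0,-0.0076,0,0,0,255]}}

```text
clock: 11.1
position: [0.5959, 0.0958, 0.0617]
orientation: [0.065, 0.913, 0.369, -0.161]
contact_force: [-0.3, -0.6, -0.6]
finger_gap: -0.002
finger_force: 0.0
```

```bash
python3 tm.py; python3 m3.py
```

```text
side px 0.75 -0.25 score 0.88 along,lat mm [-2.1 -0.7]
top px 0.75 0.75 score 0.588 along,lat mm [-2.4  0. ]
11.2 [0.5959 0.0959 0.0616] [-0.4 -0.6  0.4] tcp along 0.0529
11.2 [0.5959 0.0959 0.0616] [-0.4 -0.6  0.4]
top jar [0.5759 0.0767] along,lateral mm 25.2 0.6 knob [0.5747 0.0752 0.1371] 31
side jar [0.5771 0.0755] along,lateral mm 25.2 -1.1 knob [0.5746 0.0772 0.1385] 108
tcp along,lat 0.0529 0.0003
```

The jar is upright again and has moved only about 2 mm net. I'll back away, cut the tilt to 15° and find the true tip height by touching the housing top (z = 35 mm).

```bash
python3 -c "
from h import *
goal((.619,.1182,.0620),44.3,15);goal((.619,.1182,.0395),44.3,15)"
```

```text
shift [ 0.0302  0.     -0.0114] turn [-0.   5.  -0.3] t 11.3
shift [ 0.0379 -0.      0.0097] turn [-0.   5.  -0.3] t 11.3
```

Emit:
{"api": "step_arm", "payload": {"rows": [0.0302,0,-0.0114,0,5,-0.3,255,0.0302,0,-0.0114,0,5,-0.3,255,0.0379,0,0.0097,0,5,-0.3,255,0.0379,0,0.0097,0,5,-0.3,255,0.0379,0,0.0097,0,5,-0.3,255]}}

```text
clock: 11.92
position: [0.6186, 0.1178, 0.0399]
orientation: [0.049, 0.918, 0.374, -0.122]
contact_force: [0.4, -0.2, 0.3]
finger_gap: -0.002
finger_force: 0.0
```

```bash
python3 -c "
from h import *
s=r.get_state();print(s['position'],s['contact_force'])
goal((.619,.1182,.0375),44.3,15);goal((.619,.1182,.0355),44.3,15)"
```

```text
[0.61861772 0.11782354 0.03990563] [ 0.38605652 -0.17770341  0.34465781]
shift [ 0.0011 -0.      0.0022] turn [-0.1  0.1 -0. ] t 11.925
shift [0.0017 0.     0.0041] turn [-0.1  0.1 -0. ] t 11.925
```

Down 2.5 mm in small steps; down is about (0.26, 0, 0.966) in tool axes.

Emit:
{"api": "step_arm", "payload": {"rows": [0.0003,0,0.001,0,0,0,255,0.0005,0,0.0019,0,0,0,255,0.0005,0,0.0019,0,0,0,255]}}

```text
clock: 12.3
position: [0.619, 0.1182, 0.0378]
orientation: [0.049, 0.918, 0.374, -0.121]
contact_force: [-0.4, 0.0, 0.4]
finger_gap: -0.0
finger_force: 0.0
```

Emit:
{"api": "step_arm", "payload": {"rows": [0.0001,0,0.0005,0,0,0,255,0.0003,0,0.001,0,0,0,255,0.0003,0,0.001,0,0,0,255]}}

```text
clock: 12.68
position: [0.619, 0.1182, 0.0365]
orientation: [0.049, 0.918, 0.374, -0.121]
contact_force: [0.0, 0.1, -0.6]
finger_gap: 0.001
finger_force: 0.0
```

Emit:
{"api": "step_arm", "payload": {"rows": [0.0001,0,0.0005,0,0,0,255,0.0003,0,0.001,0,0,0,255,0.0003,0,0.001,0,0,0,255]}}

```text
clock: 13.05
position: [0.619, 0.1182, 0.0355]
orientation: [0.049, 0.918, 0.374, -0.121]
contact_force: [0.1, -0.1, 0.2]
finger_gap: 0.001
finger_force: 0.0
```

Emit:
{"api": "step_arm", "payload": {"rows": [0.0001,0,0.0005,0,0,0,255,0.0003,0,0.001,0,0,0,255,0.0003,0,0.001,0,0,0,255]}}

```text
clock: 13.42
position: [0.619, 0.1182, 0.0344]
orientation: [0.049, 0.918, 0.374, -0.121]
contact_force: [0.2, 1.3, 1.0]
finger_gap: 0.003
finger_force: 0.0
```

Emit:
{"api": "step_arm", "payload": {"rows": [0.0001,0,0.0005,0,0,0,255,0.0003,0,0.001,0,0,0,255,0.0003,0,0.001,0,0,0,255]}}

```text
clock: 13.8
position: [0.619, 0.1182, 0.0333]
orientation: [0.049, 0.918, 0.374, -0.121]
contact_force: [-0.1, 0.1, 0.7]
finger_gap: -0.006
finger_force: 0.0
```

Emit:
{"api": "step_arm", "payload": {"rows": [0.0001,0,0.0005,0,0,0,255,0.0003,0,0.001,0,0,0,255,0.0003,0,0.001,0,0,0,255]}}

```text
clock: 14.18
position: [0.6191, 0.1183, 0.0323]
orientation: [0.049, 0.918, 0.374, -0.121]
contact_force: [-0.3, -0.3, -0.6]
finger_gap: -0.003
finger_force: 0.0
```

Emit:
{"api": "step_arm", "payload": {"rows": [0.0001,0,0.0005,0,0,0,255,0.0003,0,0.001,0,0,0,255,0.0003,0,0.001,0,0,0,255]}}

```text
clock: 14.55
position: [0.6191, 0.1183, 0.0313]
orientation: [0.049, 0.918, 0.374, -0.121]
contact_force: [0.3, -0.2, -0.4]
finger_gap: 0.0
finger_force: 0.0
```

```bash
python3 - <<'E'
from h import *
s=r.get_state();q=s["orientation"];T=Ro.from_quat([q[1],q[2],q[3],q[0]])
out=[]
for k,n in(("side",60),("top",60)):
    c=r.camera(k);R=cv2.Rodrigues(np.array(c["rvec"],float))[0];t=np.array(c["tvec"]).ravel();K=np.array([[c["fx"],0,c["cx"]],[0,c["fy"],c["cy"]],[0,0,1]])
    pts=np.array([[0,0,0],[-.011,0,0],[.011,0,0],[-.011,0,-.019],[0,0,-.019]]);Wp=T.apply(pts)+s["position"]
    uv=cv2.projectPoints(Wp,np.array(c["rvec"],float),t,K,None)[0][:,0]
    print(k,uv.round(1).tolist())
    u0,v0=[int(x)-30 for x in uv[0]];I=c["image"][v0:v0+60,u0:u0+60,::-1]
    I=cv2.resize(I,(390,390),interpolation=cv2.INTER_NEAREST).copy()
    for p in uv[:4]: cv2.circle(I,tuple(((p-[u0,v0]+.5)*6.5).astype(int).tolist()),3,(0,0,255),1)
    out.append(I)
cv2.imwrite("pics/b7.png",np.hstack(out))
E
```

```text
side [[260.5, 216.9], [264.1, 215.8], [256.8, 218.0], [261.8, 211.5], [258.1, 212.6]]
top [[245.8, 140.8], [248.7, 143.5], [243.0, 138.0], [246.3, 140.8], [243.4, 138.0]]
```

View pics/b7.png

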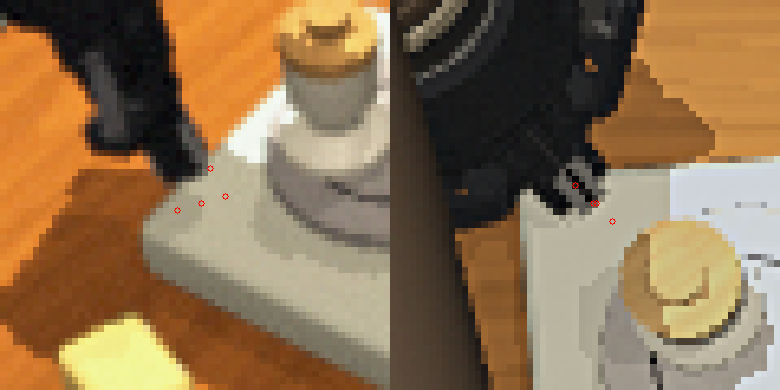

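The tip visibly ends about 15 mm behind the reported TCP: side crop tip at (180,178), projected TCP at (201,203). That explains the push on the stem. I'll keep lowering until the tip touches.

Emit:
{"api": "step_arm", "payload": {"rows": [0.0005,0,0.0019,0,0,0,255,0.001,0,0.0039,0,0,0,255,0.001,0,0.0039,0,0,0,255]}}

```text
clock: 15.02
position: [0.6189, 0.1182, 0.027]
orientation: [0.049, 0.918, 0.374, -0.121]
contact_force: [-0.2, -0.9, 0.1]
finger_gap: 0.002
finger_force: 0.0
```

Emit:
{"api": "step_arm", "payload": {"rows": [0.0003,0,0.001,0,0,0,255,0.0005,0,0.0019,0,0,0,255,0.0005,0,0.0019,0,0,0,255]}}

```text
clock: 15.4
position: [0.619, 0.1182, 0.0253]
orientation: [0.049, 0.918, 0.374, -0.121]
contact_force: [0.0, 0.1, 1.7]
finger_gap: -0.0
finger_force: 0.0
```

Emit:
{"api": "step_arm", "payload": {"rows": [0.0002,0,0.0007,0,0,0,255,0.0004,0,0.0014,0,0,0,255]}}

```text
clock: 15.65
position: [0.6191, 0.1183, 0.0239]
orientation: [0.049, 0.918, 0.374, -0.121]
contact_force: [0.2, 0.0, -0.0]
finger_gap: -0.0
finger_force: 0.0
```

Emit:
{"api": "step_arm", "payload": {"rows": [0.0002,0,0.0007,0,0,0,255,0.0004,0,0.0014,0,0,0,255]}}

```text
clock: 15.9
position: [0.6191, 0.1183, 0.0224]
orientation: [0.049, 0.918, 0.374, -0.121]
contact_force: [0.0, -0.0, -0.6]
finger_gap: 0.003
finger_force: 0.0
```

Emit:
{"api": "step_arm", "payload": {"rows": [0.0002,0,0.0007,0,0,0,255,0.0004,0,0.0014,0,0,0,255]}}

```text
clock: 16.15
position: [0.6191, 0.1183, 0.0209]
orientation: [0.049, 0.918, 0.374, -0.121]
contact_force: [-0.1, 0.1, 0.0]
finger_gap: 0.002
finger_force: 0.0
```

Emit:
{"api": "step_arm", "payload": {"rows": [0.0002,0,0.0007,0,0,0,255,0.0004,0,0.0014,0,0,0,255]}}

```text
clock: 16.4
position: [0.6191, 0.1183, 0.0195]
orientation: [0.049, 0.918, 0.374, -0.121]
contact_force: [-0.0, 0.0, 0.8]
finger_gap: -0.003
finger_force: 0.0
```

Emit:
{"api": "step_arm", "payload": {"rows": [0.0002,0,0.0007,0,0,0,255,0.0004,0,0.0014,0,0,0,255]}}

```text
clock: 16.65
position: [0.6192, 0.1183, 0.018]
orientation: [0.049, 0.918, 0.374, -0.121]
contact_force: [0.3, 0.1, 0.3]
finger_gap: 0.0
finger_force: 0.0
```

```bash
python3 - <<'E'
from h import *
s=r.get_state();q=s["orientation"];T=Ro.from_quat([q[1],q[2],q[3],q[0]])
# which cloud points in tool frame, near the finger
for k in("side","top"):
    c=r.camera(k);W=cloud(c).reshape(-1,3);W=W[~np.isnan(W[:,0])]
    L=T.inv().apply(W-s["position"])*1000;I=c["image"].reshape(-1,3)[~np.isnan(cloud(c)[...,0]).ravel()]
    m=(abs(L[:,0])<16)&(abs(L[:,1])<20)&(L[:,2]>-45)&(L[:,2]<10)
    o=np.argsort(-L[m][:,2]);print(k,s["position"].round(4))
    for a,w,i in list(zip(L[m][o],W[m][o],I[m][o]))[:26]:print(a.round(0).astype(int),(w*1000).round(0).astype(int),i)
E
```

```text
side [0.6192 0.1183 0.018 ]
[ -7 -12 -11] [608 124  30] [191 182 154]
[-15 -19 -11] [598 124  33] [190 181 153]
[-14   4 -11] [615 108  33] [193 185 155]
[ -8  -2 -12] [615 117  32] [187 181 155]
[-12   8 -13] [619 107  33] [187 179 151]
[-15   6 -13] [616 106  35] [192 185 157]
[-14  -1 -13] [611 112  35] [193 182 156]
[-12  11 -14] [621 105  34] [190 181 152]
[-16  17 -14] [623  98  35] [191 186 155]
[-14  -6 -14] [608 115  35] [192 183 157]
[-15  13 -14] [620 101  35] [192 182 155]
[-14 -13 -14] [603 121  35] [190 182 154]
[-11  -5 -14] [611 117  35] [191 183 154]
[ -2 -17 -14] [609 132  32] [192 184 155]
[-11 -16 -14] [603 125  35] [186 179 150]
[-14 -17 -14] [600 124  36] [191 184 153]
[ -9   0 -15] [616 115  34] [189 180 153]
[ -5 -14 -15] [608 128  33] [191 181 151]
[ -9   3 -15] [618 113  35] [169 160 136]
[-10  11 -15] [623 107  35] [147 140 119]
[-10  15 -15] [625 104  35] [161 153 130]
[-13  17 -15] [625 100  36] [195 183 156]
[-16   8 -15] [617 105  37] [192 183 155]
[ -8 -20 -16] [603 130  35] [187 180 152]
[ -5 -19 -16] [605 131  34] [192 184 155]
[ -8 -13 -16] [607 125
[... 438 characters left out ...]
 [621 100  32] [184 179 159]
[-15   3 -11] [613 108  33] [185 180 160]
[-11 -18 -11] [601 125  32] [185 181 160]
[-13  -2 -11] [611 113  32] [185 181 160]
[-11   3 -11] [616 110  32] [188 183 163]
[-12 -14 -12] [603 123  32] [184 180 160]
[ -2  12 -12] [629 111  30] [157 154 137]
[-11  14 -12] [623 103  32] [184 180 160]
[-14   5 -12] [616 108  33] [185 180 160]
[-13  16 -12] [623 100  33] [184 180 160]
[-14   1 -12] [613 110  33] [185 181 160]
[-10 -13 -12] [606 123  32] [185 181 160]
[-10  12 -12] [623 105  32] [184 180 160]
[ -8 -18 -12] [603 128  32] [184 181 160]
[-14 -16 -12] [601 123  34] [184 181 160]
[ -2   9 -12] [626 113  31] [173 169 147]
[-16 -14 -13] [600 120  34] [185 181 160]
```

```bash
cat > tip.py <<'E'
from h import *
s=r.get_state();q=s["orientation"];T=Ro.from_quat([q[1],q[2],q[3],q[0]]);print(s["clock"],s["position"].round(4),s["finger_gap"])
for k in("side","top"):
    c=r.camera(k);W=cloud(c).reshape(-1,3);L=T.inv().apply(W-s["position"])*1000;I=c["image"].reshape(-1,3).astype(int)
    grey=(I.max(1)<140)&(I.max(1)-I.min(1)<14)
    m=grey&(abs(L[:,0])<25)&(abs(L[:,1])<45)&(L[:,2]>-60)&(L[:,2]<10)
    o=np.argsort(-L[m][:,2]);print(k);print([(a.round(0).astype(int).tolist(),int(i.max())) for a,i in list(zip(L[m][o],I[m][o]))[:22]])
E
python3 tip.py
```

```text
16.75 [0.6191 0.1183 0.018 ] 0.003046447369197065
side
[([-1, -10, -29], 51), ([-11, -7, -31], 91), ([-8, -10, -31], 31), ([-8, -7, -31], 52), ([-3, -10, -33], 19), ([0, -14, -34], 28), ([-12, -7, -34], 89), ([-13, 0, -35], 72), ([-10, -7, -35], 90), ([2, -14, -35], 31), ([-10, -4, -35], 89), ([2, -11, -36], 20), ([-13, -5, -36], 66), ([-7, -15, -37], 20), ([-8, -4, -37], 60), ([-11, -3, -38], 82), ([1, -10, -39], 20), ([-5, -12, -39], 18), ([4, -17, -39], 60), ([-2, -15, -39], 16), ([-8, -10, -40], 34), ([3, -14, -40], 30)]
top
[([-11, -1, -27], 6), ([-13, 1, -27], 84), ([-14, 5, -27], 98), ([-8, -8, -28], 40), ([-12, 3, -28], 89), ([-10, -6, -28], 97), ([-13, -4, -29], 90), ([-9, -11, -29], 46), ([-9, 10, -29], 34), ([-7, 8, -30], 10), ([-8, -9, -32], 7), ([-13, 1, -32], 49), ([-13, -2, -33], 53), ([-11, -4, -33], 102), ([-13, 4, -34], 94), ([-8, -11, -35], 11), ([-12, 6, -35], 56), ([-10, 11, -35], 14), ([-10, -13, -35], 29), ([-13, -1, -36], 3), ([-9, 10, -36], 41), ([-13, 3, -37], 102)]
```

Depth shows the finger end about 25 mm behind the reported TCP, which is consistent with everything so far. I expect touch near a reported z of 0.014.

Emit:
{"api": "step_arm", "payload": {"rows": [0.0003,0,0.001,0,0,0,255,0.0006,0,0.0022,0,0,0,255]}}

```text
clock: 17.1
position: [0.6194, 0.1183, 0.0167]
orientation: [0.049, 0.918, 0.374, -0.121]
contact_force: [-1.2, -0.1, 10.5]
finger_gap: 0.002
finger_force: 4.9
```

Emit:
{"api": "step_arm", "payload": {"rows": [0.0002,0,0.0007,0,0,0,255,0.0004,0,0.0014,0,0,0,255]}}

```text
clock: 17.35
position: [0.6194, 0.1184, 0.0166]
orientation: [0.049, 0.918, 0.374, -0.12]
contact_force: [-3.3, 0.1, 15.3]
finger_gap: -0.001
finger_force: 7.4
```

Emit:
{"api": "step_arm", "payload": {"rows": [0.0002,0,0.0007,0,0,0,255,0.0004,0,0.0014,0,0,0,255]}}

```text
clock: 17.6
position: [0.6195, 0.1184, 0.0164]
orientation: [0.049, 0.918, 0.374, -0.12]
contact_force: [-5.1, -0.1, 21.5]
finger_gap: 0.005
finger_force: 10.8
```

Contact at a reported z of about 0.0168, so the real tip is ~21.7 mm behind the reported TCP. The pan is 20 mm higher, so I'll push at a reported z of about 0.0385.

Emit:
{"api": "step_arm", "payload": {"rows": [-0.0026,0,-0.0097,0,0,0,255,-0.0067,0,-0.0248,0,0,0,255,-0.0067,0,-0.0248,0,0,0,255,-0.0067,0,-0.0248,0,0,0,255]}}

```text
clock: 18.1
position: [0.6192, 0.1183, 0.0383]
orientation: [0.049, 0.918, 0.374, -0.121]
contact_force: [-0.7, -0.1, 0.2]
finger_gap: -0.002
finger_force: 0.0
```

```bash
python3 m3.py; python3 -c "
from h import *
P=np.array([.5583,.0587]);e=np.array([.715,.699])
for a in(.06,.05,.031): goal((*(P+a*e),.0385),44.3,15)"
```

```text
18.1 [0.6192 0.1183 0.0383] [-0.7 -0.1  0.2]
top jar [0.5758 0.0758] along,lateral mm 24.5 -0.0 knob [0.5748 0.0752 0.1371] 26
side jar [0.5767 0.0751] along,lateral mm 24.6 -1.1 knob [0.5745 0.077  0.1382] 99
tcp along,lat 0.0853 0.0
shift [-0.0242  0.0003  0.0059] turn [-0.1  0.1  0. ] t 18.2
shift [-0.0339  0.0003  0.0085] turn [-0.1  0.1  0. ] t 18.2
shift [-0.0522  0.0003  0.0134] turn [-0.1  0.1  0. ] t 18.2
```

Emit:
{"api": "step_arm", "payload": {"rows": [-0.0097,0,0.0022,0,0,0,255,-0.0193,0,0.0048,0,0,0,255,-0.0242,0,0.0061,0,0,0,255,-0.0256,0,0.0065,0,0,0,255,-0.027,0,0.0069,0,0,0,255,-0.0285,0,0.0073,0,0,0,255,-0.03,0,0.0077,0,0,0,255,-0.0314,0,0.0081,0,0,0,255,-0.0328,0,0.0085,0,0,0,255,-0.0343,0,0.0089,0,0,0,255,-0.0357,0,0.0093,0,0,0,255,-0.0357,0,0.0093,0,0,0,255]}}

```text
clock: 19.7
position: [0.5926, 0.0924, 0.0389]
orientation: [0.049, 0.918, 0.374, -0.121]
contact_force: [1.3, 1.1, 0.6]
finger_gap: -0.001
finger_force: 0.4
```

```bash
python3 tm.py; python3 m3.py
```

```text
side px 3.5 -0.25 score 0.743 along,lat mm [-9.4  0.4]
top px 3.0 2.75 score 0.425 along,lat mm [-9.4 -0.3]
19.8 [0.5926 0.0925 0.0388] [ 1.1  0.1 -0.1] tcp along 0.0482
19.8 [0.5926 0.0925 0.0388] [ 1.1  0.1 -0.1]
top jar [0.5705 0.0717] along,lateral mm 17.8 0.8 knob [0.5697 0.0714 0.1371] 32
side jar [0.5716 0.0711] along,lateral mm 18.2 -0.4 knob [0.5701 0.0731 0.1387] 107
tcp along,lat 0.0482 0.0002
```

Now the body (−6.6 mm) and knob (−6.3 mm) move together, so the jar is sliding upright.

Emit:
{"api": "step_arm", "payload": {"rows": [-0.0014,0,0.0004,0,0,0,255,-0.0029,0,0.0008,0,0,0,255,-0.0043,0,0.0012,0,0,0,255,-0.0058,0,0.0016,0,0,0,255,-0.0072,0,0.0019,0,0,0,255,-0.0087,0,0.0023,0,0,0,255,-0.01,0,0.0027,0,0,0,255,-0.01,0,0.0027,0,0,0,255]}}

```text
clock: 20.9
position: [0.5852, 0.0852, 0.0388]
orientation: [0.049, 0.918, 0.374, -0.121]
contact_force: [1.1, 0.6, 0.8]
finger_gap: -0.002
finger_force: 0.4
```

```bash
python3 tm.py; python3 m3.py
```

```text
side px 7.25 -0.5 score 0.665 along,lat mm [-19.6   1. ]
top px 5.75 6.0 score 0.41 along,lat mm [-19.1   0.6]
21.0 [0.5852 0.0852 0.0388] [ 1.   1.1 -0.4] tcp along 0.0378
21.0 [0.5852 0.0852 0.0388] [ 1.   1.1 -0.4]
top jar [0.5658 0.0704] along,lateral mm 13.5 3.1 knob [0.5622 0.0647 0.1369] 33
side jar [0.564  0.0641] along,lateral mm 7.9 -0.1 knob [0.5617 0.0666 0.1388] 125
tcp along,lat 0.0378 0.0001
```

Emit:
{"api": "step_arm", "payload": {"rows": [-0.0014,0,0.0004,0,0,0,255,-0.0029,0,0.0008,0,0,0,255,-0.0043,0,0.0012,0,0,0,255,-0.0058,0,0.0016,0,0,0,255,-0.007,0,0.0019,0,0,0,255,-0.007,0,0.0019,0,0,0,255,-0.005,0,0.0013,0,0,0,255,-0.001,0,0.0003,0,0,0,255,0.006,0,-0.0016,0,0,0,255,0.02,0,-0.0054,0,0,0,255,0.042,0,-0.0112,0,0,0,255,0.042,0,-0.0112,0,0,0,255]}}

```text
clock: 22.6
position: [0.6173, 0.1168, 0.0381]
orientation: [0.049, 0.918, 0.374, -0.121]
contact_force: [-0.7, -0.2, -0.6]
finger_gap: 0.004
finger_force: 0.0
```

```bash
python3 m3.py; python3 - <<'E'
import numpy as np,cv2
t=np.load("last_top.npz")["im"][125:225,235:315,::-1];s=np.load("last_side.npz")["im"][170:270,255:335,::-1]
cv2.imwrite("pics/b8.png",np.hstack([cv2.resize(a,(400,500),interpolation=cv2.INTER_CUBIC) for a in(t,s)]))
E
```

```text
22.6 [0.6173 0.1168 0.0381] [-0.7 -0.2 -0.6]
top jar [0.5564 0.0604] along,lateral mm -0.2 2.5 knob [0.5565 0.0595 0.1371] 24
side jar [0.5581 0.0589] along,lateral mm -0.0 0.3 knob [0.5559 0.062  0.1384] 107
tcp along,lat 0.0828 0.0002
```

View pics/b8.png

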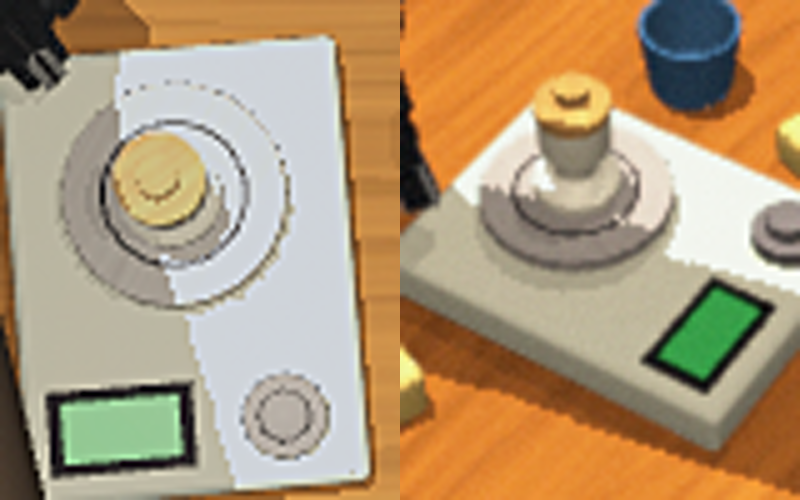

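The jar stands upright with its foot inside the circle: in the top crop the lid is at (160,178) and the ring is at (175,193), within about 2 mm by depth. The button is at (287,415). Next I'll rise and go to the button.

```bash
python3 - <<'E'
from h import *
W=np.load("w1.npz")["W"]
for nm,W in(("w",W),("t",np.load("top2.npz")["W"]),("s",np.load("side3.npz")["W"])):
    S=W.reshape(-1,3);S=S[~np.isnan(S[:,0])];S=S[(np.hypot(S[:,0]-.4493,S[:,1]-.0071)<.022)&(S[:,2]>.041)]
    print(nm,len(S),cv2.minEnclosingCircle(S[:,:2].astype(np.float32)),S[:,2].min(),np.percentile(S[:,2],[25,50,75,95]).round(4))
    T=S[S[:,2]>np.percentile(S[:,2],60)];print(T.mean(0).round(4))
goal((.617,.117,.19),44.3,15);goal((.449,.007,.19),44.3,0);goal((.449,.007,.06),44.3,0)
E
```

```text
w 399 ((0.45183637738227844, 0.007740819361060858), 0.021456118673086166) 0.042040860931196355 [0.0472 0.0505 0.0566 0.0577]
[0.4532 0.0091 0.0569]
t 221 ((0.4493749439716339, 0.006857793312519789), 0.02077600546181202) 0.04174519759993713 [0.0459 0.0476 0.0554 0.0581]
[0.4494 0.0068 0.0558]
s 145 ((0.44921547174453735, 0.0068217311054468155), 0.021795140579342842) 0.0411039601815948 [0.0468 0.0498 0.0569 0.0595]
[0.4494 0.0093 0.0574]
shift [-0.038  -0.0005 -0.1468] turn [-0.1  0.1  0. ] t 22.7
shift [-0.2283 -0.0392 -0.0955] turn [-0.1 15.1  0. ] t 22.7
shift [-0.1945 -0.039   0.03  ] turn [-0.1 15.1  0. ] t 22.7
```

Emit:
{"api": "step_arm", "payload": {"rows": [-0.012,0,-0.047,0,0,0,255,-0.025,0,-0.097,0,0,0,255,-0.038,0,-0.147,0,0,0,255,-0.087,-0.01,-0.134,0,4,0,255,-0.136,-0.02,-0.12,0,8,0,255,-0.185,-0.03,-0.107,0,12,0,255,-0.228,-0.039,-0.0955,0,15.1,0,255,-0.228,-0.039,-0.0955,0,15.1,0,255,-0.217,-0.039,-0.053,0,15.1,0,255,-0.206,-0.039,-0.012,0,15.1,0,255,-0.1945,-0.039,0.03,0,15.1,0,255,-0.1945,-0.039,0.03,0,15.1,0,255,-0.1945,-0.039,0.03,0,15.1,0,255]}}

```text
clock: 24.32
position: [0.4503, 0.0072, 0.0616]
orientation: [-0.0, 0.926, 0.377, 0.001]
contact_force: [-1.1, -0.1, 0.2]
finger_gap: 0.001
finger_force: 0.0
```

```bash
python3 tip.py; python3 -c "
from h import *
goal((.4497,.0075,.040),44.3,0)"
```

```text
24.325 [0.4503 0.0072 0.0616] 0.0012694444961491981
side
[([1, -22, 10], 87), ([-8, -20, 10], 95), ([12, -2, 10], 81), ([3, -15, 9], 66), ([13, -6, 9], 110), ([10, -7, 8], 68), ([2, -12, 8], 64), ([-10, -7, 7], 66), ([-6, -11, 6], 59), ([3, 1, 6], 80), ([-3, -15, 6], 61), ([4, 9, 6], 90), ([5, -14, 6], 61), ([4, -7, 5], 83), ([5, -11, 5], 76), ([-1, 11, 5], 119), ([-5, -1, 5], 83), ([1, 12, 5], 127), ([-3, -12, 5], 67), ([-7, -5, 5], 97), ([-8, 2, 5], 95), ([-6, 6, 5], 94)]
top
[]
shift [-0.0007 -0.0011  0.0222] turn [ 0.1 -0.2 -0. ] t 24.425
```

Emit:
{"api": "step_arm", "payload": {"rows": [-0.0007,0,0.008,0,0,0,255,-0.0007,0,0.016,0,0,0,255,-0.0007,0,0.024,0,0,0,255,-0.0007,0,0.024,0,0,0,255]}}

```text
clock: 24.92
position: [0.4483, 0.0065, 0.0355]
orientation: [-0.001, 0.926, 0.377, 0.0]
contact_force: [-1.2, 0.2, 1.9]
finger_gap: -0.001
finger_force: 0.7
```

Emit:
{"api": "step_arm", "payload": {"rows": [0,0,0.002,0,0,0,255,0,0,0.004,0,0,0,255,0,0,0.006,0,0,0,255,0,0,0.006,0,0,0,255]}}

```text
clock: 25.42
position: [0.4486, 0.0066, 0.0303]
orientation: [-0.001, 0.926, 0.377, 0.0]
contact_force: [-2.0, 0.3, 2.4]
finger_gap: 0.0
finger_force: 1.9
```

Emit:
{"api": "step_arm", "payload": {"rows": [0,0,0.001,0,0,0,255,0,0,0.002,0,0,0,255,0,0,0.002,0,0,0,255]}}

```text
clock: 25.8
position: [0.4487, 0.0065, 0.0299]
orientation: [-0.0, 0.926, 0.377, 0.001]
contact_force: [-7.4, -0.8, 18.9]
finger_gap: -0.002
finger_force: 9.7
```

Emit:
{"api": "step_arm", "payload": {"rows": [0,0,0.001,0,0,0,255,0,0,0.001,0,0,0,255]}}

```text
clock: 26.05
position: [0.4488, 0.0065, 0.0298]
orientation: [-0.0, 0.926, 0.377, 0.001]
contact_force: [-11.5, -0.7, 26.7]
finger_gap: -0.004
finger_force: 13.5
```

The button bottoms firmly after about 6 mm of travel. I'll release straight up and clear.

Emit:
{"api": "step_arm", "payload": {"rows": [0,0,-0.004,0,0,0,255,0,0,-0.01,0,0,0,255,0,0,-0.03,0,0,0,255,0,0,-0.08,0,0,0,255,0,0,-0.13,0,0,0,255,0,0,-0.18,0,0,0,255,0,0,-0.18,0,0,0,255,0,0,-0.18,0,0,0,255]}}

```text
clock: 27.05
position: [0.4488, 0.0063, 0.2066]
orientation: [-0.001, 0.926, 0.377, 0.001]
contact_force: [0.3, 0.1, -0.5]
finger_gap: -0.004
finger_force: 0.0
```

```bash
python3 m3.py; python3 - <<'E'
from h import *
c=r.camera("side");W=cloud(c);S=W.reshape(-1,3);S=S[~np.isnan(S[:,0])];B=S[(np.hypot(S[:,0]-.4493,S[:,1]-.0071)<.022)&(S[:,2]>.041)&(S[:,2]<.07)]
print("button z",np.percentile(B[:,2],[50,75,95]))
c0=np.load("side3.npz")["im"].astype(int)
for n,(u,v) in dict(cup=(313,180),ch1=(340,199),ch2=(250,245),packet=(359,134)).items():print(n,abs(c["image"][v-14:v+14,u-14:u+14].astype(int)-c0[v-14:v+14,u-14:u+14]).mean().round(1))
E
```

```text
27.05 [0.4488 0.0063 0.2066] [ 0.3  0.1 -0.5]
button z [0.05019446 0.05708952 0.05943834]
cup 2.3
ch1 2.1
ch2 21.8
packet 87.9m2.py:6: RuntimeWarning: Mean of empty slice.
  x0=list(p[:,:2].mean(0))+([] if R else [.02])
  ret = um.true_divide(
Traceback (most recent call last):
  File "m3.py", line 11, in <module>
    j=circ(b,.021);d=j-P
  File "m2.py", line 7, in circ
    return least_squares(f,x0,loss="soft_l1",f_scale=.001).x.round(4)
           ~~~~~~~~~~~~~^^^^^^^^^^^^^^^^^^^^^^^^^^^^^^^^^^
ValueError: Initial guess is outside of provided bounds
```

```bash
sed -i 's/("top","side"):/("side",):/' m3.py; python3 m3.py && python3 -c "
from plant import r
print(r.job_done())"
```

```text
27.15 [0.448  0.0063 0.2057] [ 0.3 -0.   1. ]
side jar [0.5584 0.059 ] along,lateral mm 0.3 0.1 knob [0.5563 0.0616 0.1385] 107
tcp along,lat -0.1155 0.0396
the job is handed in; nothing more can be done
None
```

The jar now stands upright within about 2 mm of the pan's middle, foot inside the circle, and I pressed the button to its stop and released it before handing in at 27 s; but my first push, set too high because the reported TCP is ~22 mm beyond the real fingertips, pushed the jar's body and leaned it visibly before I eased it back upright, so the "do not tip" instruction was not fully met.

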